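# Open the die feeder by its paddle latch and push the die home

### The job

Pull up the recessed paddle handle of the die feeder to trip its latch and raise the lid with it, all the way back past upright so that it stays open. Then take the wooden push stick and, with the stick only (never touch the die with the gripper), push the steel die through the narrow guide channel until it sits fully home against the end plate. Finally draw the stick out, lay it on the bench outside the feeder and let go; leave the screwdriver and the micrometer where they are.

Things in the scene. Friction and masses are not known exactly. Their poses are not given: they have to be found in the camera images.
- feeder: Grey steel die feeder fixed to the bench: base plate x -150 (near end) to +125 mm, 196 wide, upper face z 8. Origin: on the bench under the lid hinge, mid-width; +x = push direction, away from robot. Bay x -150..0 between side walls y +-95, 81 high; near end closed only by the lid's skirt, open once the lid is up. Behind it a bulkhead x 0..8, top z 81, with the guide through it.
- guide_mouth (a point): Guide channel: middle of its floor (z 8 mm) at the near end of its two rails, x -85 mm of the feeder (flared from -108). Rails 36 mm apart inside, 25 high, straight along the feeder's x to the end plate; roofed from feeder x 0 to +45 mm (opening 36 wide, 38 high, roof top z 51), open above beyond that.
- end_plate (a point): Middle of the end plate's near face (38 mm high), at the floor of the guide, feeder x +105 mm, z 8. The die is fully home when it touches this: its centre then lies at feeder x +81 mm.
- lid_hinge (a point): Middle of the lid's hinge axis (along the feeder's y), 85 mm above the feeder's origin.
- lid (a joint): Bare steel lid, 150 long, 196 wide; shut, its top face is at hinge height and its near skirt reaches the base. 0 = shut, latched; grows as the near edge rises; 1.57 upright, stop 1.9 rad. Stiff hinge: about 3 N at the paddle's roller lifts it; it stays where left from 1.55 rad on, may fall shut below. Raised past upright, its skirt hangs out to feeder x about -60 mm, 0.25 m up.
- paddle (a joint): Paddle in the lid's open-fronted dish (124 mm wide, 76 to 150 mm in front of the lid hinge, floor 32 below the lid's top). Paddle hinge: along y, 85 mm in front of the lid hinge, 11 mm below the top. 0 = flat; its near end rises to a stop at 0.6 rad; the latch is free from about 0.2. Return spring about 1 N at the roller; it stays at its stop while it lifts the lid.
- paddle_bar (a point): Centre of the dark grip roller at the paddle's free near end: 17 mm thick, 36 long along feeder y, 45 mm from the paddle hinge and 3 mm above its level. Flat, it is 130 mm in front of the lid hinge, 8 mm below the lid's top; 15 mm free under it, 44 mm beside each end. It spins freely on the paddle: held by its ends from above, a gripper that keeps pointing down can carry it round the lid's arc.
- die_center (a point): Centre of the steel die block, 48 mm long (along the guide), 32 wide, 33 high with two dark screw heads, 0.2 to 0.45 kg; this point is 15 mm above its underside. It stands between the rails in the bay, about 37 mm in front of the feeder's origin. A like block far left on the bench is no part of the job.
- stick_grip (a point): Light wood push stick on the bench, left or right of the feeder (it and the screwdriver change places). Point in its upright grip (52 long, 14 thick, from 18 to 72 mm above the underside), 55 mm above the underside; grasp across the 14 mm (its y). Its +x points along the shaft to the tip. 0.12 kg.
- stick_tip (a point): Middle of the stick's blunt tip, 165 mm ahead of the grip point and 9 mm above the underside. The shaft is 20 wide, 18 high, from 30 mm behind the grip to the tip.
- screwdriver_mid (a point): Middle of a screwdriver with a red handle, 192 mm long, 27 thick, lying along its x; to be left alone.
- micrometer_mid (a point): Middle of a micrometer, 122 x 62 x 16 mm, lying at the left; to be left alone.
Mind the look-alikes: they are no part of the job. Of the things that look like the part that bears stick_grip, the larger one is meant.

How it is judged:
On the way, in this order (a step that is already met when the one before it is completed fails the run):
1. the paddle is pulled and the lid comes up with it (value of joint paddle above 0.25 rad and value of joint lid above 0.15 rad), for 0.1 s.
2. the lid is raised past upright (value of joint lid above 1.6 rad), for 0.2 s.
3. the stick pushes the die into the roofed guide (contact force between push_stick and die above 0.2 N and x of die_center in the frame of feeder above 0 m), for 0.1 s.
4. the die is home against the end plate (x of die_center in the frame of feeder above 0.077 m), for 0.2 s.
At the end, for the whole second after the job is handed in: The lid stands open past upright (over 1.6 rad), the die is within 4 mm of its seat against the end plate, and the push stick lies on the bench with grip and tip outside the feeder's outline (value of joint lid above 1.6 rad and x of die_center in the frame of feeder above 0.077 m and (x of stick_grip in the frame of feeder below -0.15 m or y of stick_grip in the frame of feeder above 0.1 m or y of stick_grip in the frame of feeder below -0.1 m) and (x of stick_tip in the frame of feeder below -0.15 m or y of stick_tip in the frame of feeder above 0.1 m or y of stick_tip in the frame of feeder below -0.1 m) and height (world z) of stick_grip below 0.062 m and height (world z) of stick_tip below 0.025 m); the robot touches nothing.
It fails at once if the gripper or arm touches the die (contact force between any of the fingers, the arm and die above 0.5 N).
It fails at once if the screwdriver is moved by more than 40 mm (distance of screwdriver_mid from where it was at the start of the episode above 0.04 m).
It fails at once if the micrometer is moved by more than 40 mm (distance of micrometer_mid from where it was at the start of the episode above 0.04 m).
It also fails if it takes over 64 s, if anything falls off the work surface, if the arm or the gripper's body presses on something with over 40 N, if the wrist force passes 120 N, or if a joint passes its speed limit or range.

### The arm

A 6-joint arm with a two-finger parallel gripper is mounted at the origin on a cart in front of the work surface, level with it; the furniture and walls round the work are solid. World frame = base frame: x ahead of the robot, y to its left, z up, the work surface at z = 0. Lengths are in m, angles in rad, forces in N, time in s.
With the tool pointing down it reaches from about 0.35 to 0.975 m from the base axis. Payload 7.1 kg.
Tool frame: the origin (TCP) lies midway between the tips of the shut fingers; the grasp point (between the pads) lies 19 mm behind it; z points along the fingers, y is the line along which they close (so a half turn about z gives the same grasp; the last joint's range is limited). The gripper opens to 88 mm and grips with 3 to 60 N. Pads are 20 mm wide; open, the fingers measure 115 mm over their backs; the gripper's body (75 mm by 178 mm) begins 61 mm behind the grasp point.
Start: joints at [1.258, 0.423, 1.63, -0, 1.089, -0.019], TCP at [0.181, 0.598, 0.223] pointing down, gripper open.
Joint ranges: [-3, 3], [-0.9, 2.11], [0.09, 2.58], [-1.31, 4.45], [0.11, 2.69], [-2.54, 2.54]. Speed limits (rad/s): [2.39, 2.39, 3.01, 3.14, 3.14, 3.14].

### API

Orientations are given as a 3x3 rotation matrix whose columns are the frame's x, y, z axes.
In Python, from plant import * gives the robot as it stands.
- The arm moves only by the tool move_arm, never from a script. Its argument "steps" is a list of rows, each an object with "offset": the shift along the tool's x, y, z normalised to -1 to 1, where 1 is 2.5 cm, a list of three; "twist": the turn, a rotation vector about the tool's x, y, z normalised to -1 to 1, where 1 is 120 degrees, a list of three; "jaw": the closure, from -1 (fully open) to 1 (shut). In form: [{"offset": [x, y, z], "twist": [ax, ay, az], "jaw": jaw}, ...]. A call has 1 to 5 rows; each row shifts and turns the commanded pose from where the row before left it, along the tool's axes as they then stand; what a row does not reach is not made up. A row lasts 1/8 s, in which the tool goes at most 62.5 mm and 10.7 degrees, less where a joint would pass 70% of its speed; a pose out of reach is approached as far as the arm can. A call with a number of a shift or a turn outside -1 to 1 is refused whole. A call with a gripper value outside its range is refused whole. The fingers move at their own pace and stop on an object; "squeeze" is the grip in N (left out, the last holds). Time passes only in rows, so rows that do not move let the fingers close. It gives the time, the measured TCP pose, the force, the opening and the grip force at its end, in the units of the state.
- sense(): the state, without advancing time (a new reading comes with each control period).
- camera(name): name is "scene" or "top" or "wrist"; returns the picture (400x640x3 uint8, blue, green, red); there is no depth.
- camera_params(name): a dict with "intrinsics" (3x3 intrinsics, pixels), "camera_from_world" (4x4, takes a point from world to camera coordinates); the wrist camera has in their place "hand_eye" (4x4, takes a point from camera to tool coordinates, whose origin is the TCP and whose axes are the flange's). Camera axes: x right, y down, z forward; pixel columns grow to the right and rows downward; lengths in m; the calibration is good to about 2 mm. A picture is of the moment at which its call begins: read the wrist's pose just before it. camera_params takes no time and is no camera call.
- job_done(): hands the job in; it is judged then, once.
The state is a dict: "t": time; "q": joint angles; "qd": joint speeds; "joint_torque": joint torques, N m; "tcp_pos": TCP position; "orientation": TCP orientation; "contact_force": force on the tool from outside, world axes, zero at the start; "wrist_torque": the same for the moment, N m; "opening": finger opening in m; "grasp_force": force on a finger pad.
Only numpy, scipy, OpenCV 4.12 (cv2) and the standard library are available. Lean on these libraries where they do the work, as an engineer would, in place of code of your own. Each camera call takes 0.05 s, during which the arm holds its last target. There are 200 camera calls.

## Working session

There is one attempt and no reset: what is moved stays moved. The work goes in short steps, Python scripts to look and compute and a tool call to move; the robot and the scene stay as the last step left them, time stands still between calls to the robot, and variables do not carry over. Pictures are saved under pics/ and viewed, at most 10 in all, crops included, and the job is handed in when it is done.

Besides the shell and the picture viewer there is one more tool, called after "Call:" as a command line: name --argument value ..., lists and objects as JSON in quotes. move_arm: Moves the arm, as the interface text tells. Scaled input: -1 to 1 covers 2.5 cm each way for a shift and 120 degrees each way for a turn. Its arguments: {"type":"object","properties":{"steps":{"type":"array"},"squeeze":{"type":"number"}},"required":["steps"]}

```bash
mkdir -p pics; ls; python3 - <<'E'
from plant import *
import cv2,json
s=sense();print({k:(v if not hasattr(v,'tolist') else v.tolist()) for k,v in s.items()})
for n in("scene","top"):
    cv2.imwrite(f"pics/{n}0.png",camera(n));p=camera_params(n);print(n,p)
print(camera_params("wrist"))
E
```

```text
pics
{'t': 0.0, 'q': [1.2579837554546145, 0.42381612515375827, 1.6306725195642393, 3.3778285419891695e-06, 1.0885788329075572, -0.019005788461346526], 'qd': [-0.0008622666160375935, 0.0004440879192713419, 0.0007846798681854464, -0.0004460685161730277, 0.001577552074377307, 0.0013679835398935133], 'joint_torque': [0.0005858028089278378, -54.46331262588501, -27.366385459899902, 0.06438292795792222, 0.02277037245221436, -0.00010147547527594725], 'tcp_pos': [0.1808104074424499, 0.5977102834752331, 0.2219239868626132], 'orientation': [[-0.9571479155096531, 0.28959913545682614, -0.00045670360715902204], [0.28959949391079987, 0.9571468887226687, -0.0014023320304634138], [3.101829301505576e-05, -0.0014745003133110328, -0.9999989124427543]], 'contact_force': [-0.182800212338978, 0.32530595516980987, -0.15030864487278708], 'wrist_torque': [-0.011607524262455834, 0.0023893182826978123, -0.007394558068253898], 'grasp_force': 0.0, 'opening': 0.08803537359563116}
scene {'intrinsics': array([[378.98718762,   0.        , 316.82705737],
       [  0.        , 378.98718762, 202.76443286],
       [  0. 
[... 571 characters left out ...]
-0.99088471,  0.01171897, -0.13420194,  0.62013937],
       [ 0.13447708,  0.02716102, -0.99054439,  1.17878738],
       [ 0.        ,  0.        ,  0.        ,  1.        ]])}
{'intrinsics': array([[358.28533755,   0.        , 322.30926347],
       [  0.        , 358.28533755, 208.75896151],
       [  0.        ,   0.        ,   1.        ]]), 'hand_eye': array([[-4.36908174e-04, -9.69030716e-01, -2.46939832e-01,
         6.71545744e-02],
       [ 9.99999587e-01, -2.26553485e-04, -8.80257779e-04,
         1.81414040e-04],
       [ 7.97051747e-04, -2.46940114e-01,  9.69030415e-01,
        -1.62774821e-01],
       [ 0.00000000e+00,  0.00000000e+00,  0.00000000e+00,
         1.00000000e+00]])}
```

View pics/top0.png

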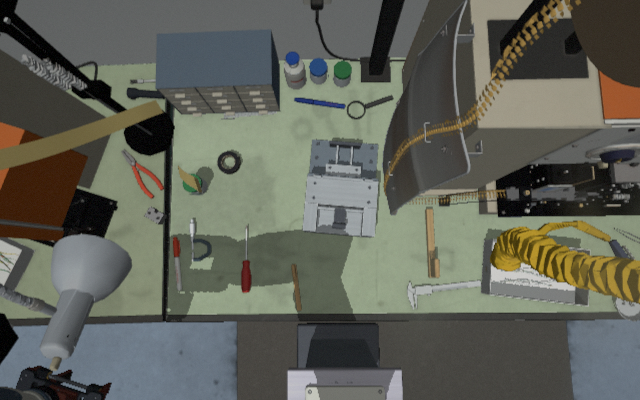

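View pics/scene0.png

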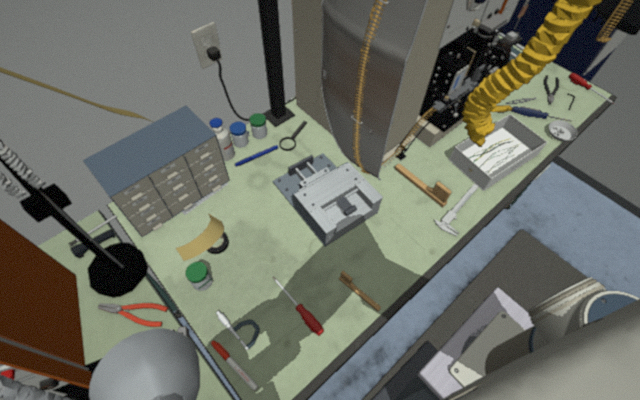

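Top view: the feeder is at about (342,187). Its dish and dark roller are near (340,220).

Stick candidates:
- Wooden stick to the right of the feeder at (432,242), with an upright grip near (433,265).
- Smaller wooden thing at (296,287).

The larger one at (432,242) fits. The screwdriver is at (246,262), the left place. I'll confirm in an enlarged crop.

```bash
python3 - <<'E'
import cv2,numpy as np
t=cv2.imread("pics/top0.png");s=cv2.imread("pics/scene0.png")
a=cv2.resize(t[130:250,290:390],None,fx=4,fy=4,interpolation=cv2.INTER_CUBIC)
b=cv2.resize(t[195:315,390:490],None,fx=4,fy=4,interpolation=cv2.INTER_CUBIC)
cv2.imwrite("pics/c1.png",np.hstack([a,b]))
a=cv2.resize(s[145:265,265:465],None,fx=4,fy=4,interpolation=cv2.INTER_CUBIC)
cv2.imwrite("pics/c2.png",a)
E
```

```text
(no output)
```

View pics/c1.png

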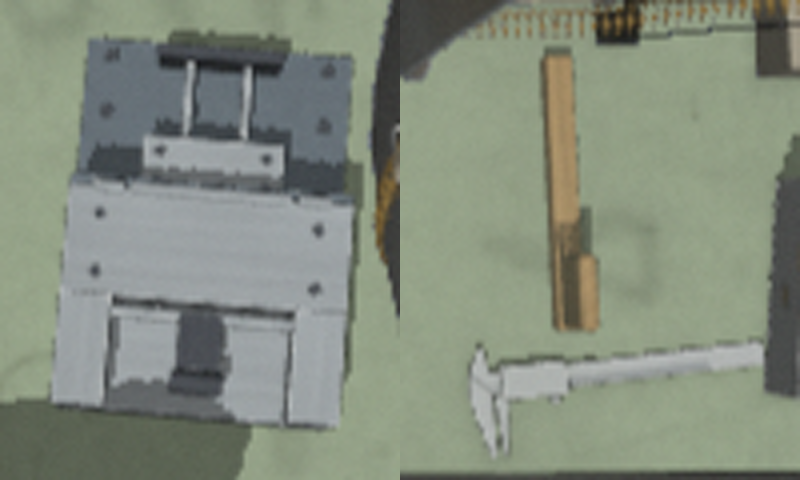

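View pics/c2.png

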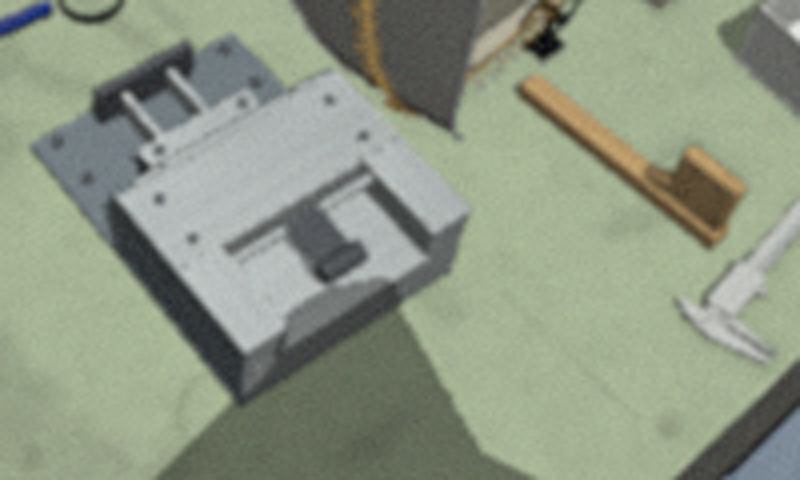

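The crops confirm it: the stick with the upright grip sits right of the feeder, with its tip pointing away. The roller is at crop (197,382), and the lid corners are clear. Next I'll fit both poses.

```bash
cat > h.py <<'E'
import numpy as np
from scipy.optimize import least_squares
from plant import *
def proj(n,P):
    p=camera_params(n);M=p["camera_from_world"];c=np.atleast_2d(P)@M[:3,:3].T+M[:3,3];c=c@p["intrinsics"].T
    return c[:,:2]/c[:,2:]
def W(pose,P):
    P=np.atleast_2d(P).astype(float);x,y,a=pose;c,s=np.cos(a),np.sin(a)
    return np.c_[x+c*P[:,0]-s*P[:,1],y+s*P[:,0]+c*P[:,1],P[:,2]]
def ray(n,uv,z):
    p=camera_params(n);M=p["camera_from_world"];R=M[:3,:3];o=-R.T@M[:3,3]
    d=R.T@np.linalg.inv(p["intrinsics"])@np.r_[uv,1];return o+d*(z-o[2])/d[2]
def fit(obs,x0):
    def f(q):return np.concatenate([(proj(n,W(q,P))[0]-uv) for n,P,uv in obs])
    r=least_squares(f,x0,loss="soft_l1");return r.x,f(r.x).reshape(-1,2)
E
python3 - <<'E'
from h import *
T=lambda x,y:np.array([x/4+290,y/4+130]);S=lambda x,y:np.array([x/4+265,y/4+145]);T2=lambda x,y:np.array([(x-400)/4+390,y/4+195])
obs=[("top",(.125,.098,.008),T(90,38)),("top",(.125,-.098,.008),T(352,57)),("top",(0,.098,.085),T(72,180)),("top",(0,-.098,.085),T(354,207)),
("top",(-.13,0,.077),T(197,382)),("top",(-.15,.098,.085),T(52,403)),("top",(-.15,-.098,.085),T(338,425)),
("scene",(.125,.098,.008),S(32,147)),("scene",(.125,-.098,.008),S(235,35)),("scene",(0,.098,.085),S(115,198)),("scene",(0,-.098,.085),S(335,72)),
("scene",(-.15,.098,.085),S(240,352)),("scene",(-.15,-.098,.085),S(467,213)),("scene",(-.15,.098,.0),S(240,403)),("scene",(-.13,0,.077),S(340,260))]
F,r=fit(obs,[.55,0,0]);print("feeder",F.round(4),np.degrees(F[2]));print(r.round(1).tolist())
print("roller",W(F,(-.13,0,.077)), [ray("top",T(197,382),.08),ray("scene",S(340,258),.08)])
so=[("top",(.165,.01,.018),T2(543,57)),("top",(.165,-.01,.018),T2(573,57)),("top",(-.03,.01,.018),T2(556,329)),
("top",(.026,-.007,.072),T2(598,255)),("top",(.026,.007,.072),T2(580,257)),("top",(-.026,.007,.072),T2(581,329)),("top",(-.026,-.007,.072),T2(598,329)),
("scene",(.165,.01,.018),S(520,90)),("scene",(.165,-.01,.018),S(545,76)),("scene",(.026,-.007,.072),S(694,147)),("scene",(-.026,-.007,.072),S(746,182)),("scene",(-.03,.01,.018),S(690,232))]
K,r=fit(so,[.4,-.25,0]);print("stick",K.round(4),np.degrees(K[2]));print(r.round(1).tolist())
np.savez("fit.npz",F=F,K=K)
print("caliper",[ray("top",T2(*p),0.005) for p in((480,348),(500,455))])
print("small",ray("top",(296,287),.03),"drv",ray("top",(246,262),.01))
E
```

```text
feeder [ 0.6734 -0.0036 -0.0987] -5.654324770291175
[[-0.4, -0.2], [0.4, 0.4], [-0.9, 0.7], [0.0, -0.1], [-0.6, 0.6], [-1.0, -0.7], [0.1, 0.2], [-0.9, -1.3], [-0.5, -1.2], [-0.0, -0.8], [0.4, -0.9], [0.9, -0.3], [1.0, -1.5], [-0.2, 1.5], [0.3, 0.6]]
roller [[0.54403369 0.00925314 0.077     ]] [array([0.54535884, 0.00782096, 0.08      ]), array([0.54584497, 0.00904684, 0.08      ])]
stick [ 0.4292 -0.2523 -0.001 ] -0.05974080586589762
[[0.3, -0.1], [-0.1, -0.2], [0.0, 1.3], [-0.2, -0.5], [-1.0, -1.0], [-0.4, 0.7], [0.7, 0.6], [-0.1, -1.7], [-2.1, -1.4], [-0.7, -2.0], [0.7, 0.4], [6.5, 2.3]]
caliper [array([ 0.38929478, -0.19154735,  0.005     ]), array([ 0.31552368, -0.20268027,  0.005     ])]
small [0.37899261 0.12918612 0.03      ] drv [0.44884647 0.2735986  0.01      ]
```

Call:
move_arm --steps '[{"offset":[0,0,0],"twist":[0,0,-0.0466],"jaw":-0.36},{"offset":[0,0,0],"twist":[0,0,-0.0466],"jaw":-0.36},{"offset":[-0.73,-0.957,0.195],"twist":[0,0,0],"jaw":-0.36},{"offset":[-0.73,-0.957,0.195],"twist":[0,0,0],"jaw":-0.36},{"offset":[-0.73,-0.957,0.195],"twist":[0,0,0],"jaw":-0.36}]' --squeeze 25

```text
t: 0.72
tcp_pos: [0.2286, 0.5204, 0.2075]
orientation: [[-0.995, 0.098, -0.0], [0.098, 0.995, -0.001], [0.0, -0.001, -1.0]]
contact_force: [-0.4, 0.4, 0.1]
opening: 0.0598
grasp_force: 0.0
```

Call:
move_arm --steps '[{"offset":[-0.73,-0.957,0.195],"twist":[0,0,0],"jaw":-0.36},{"offset":[-0.73,-0.957,0.195],"twist":[0,0,0],"jaw":-0.36},{"offset":[-0.73,-0.957,0.195],"twist":[0,0,0],"jaw":-0.36},{"offset":[-0.73,-0.957,0.195],"twist":[0,0,0],"jaw":-0.36},{"offset":[-0.73,-0.957,0.195],"twist":[0,0,0],"jaw":-0.36}]'

```text
t: 1.35
tcp_pos: [0.3077, 0.3923, 0.1833]
orientation: [[-0.995, 0.098, -0.0], [0.098, 0.995, -0.0], [0.0, -0.0, -1.0]]
contact_force: [-0.3, 1.2, 0.3]
opening: 0.0596
grasp_force: 0.0
```

Call:
move_arm --steps '[{"offset":[-0.73,-0.957,0.195],"twist":[0,0,0],"jaw":-0.36},{"offset":[-0.73,-0.957,0.195],"twist":[0,0,0],"jaw":-0.36},{"offset":[-0.73,-0.957,0.195],"twist":[0,0,0],"jaw":-0.36},{"offset":[-0.73,-0.957,0.195],"twist":[0,0,0],"jaw":-0.36},{"offset":[-0.73,-0.957,0.195],"twist":[0,0,0],"jaw":-0.36}]'

```text
t: 1.98
tcp_pos: [0.3867, 0.2644, 0.159]
orientation: [[-0.995, 0.098, -0.0], [0.098, 0.995, -0.0], [0.0, -0.0, -1.0]]
contact_force: [-0.4, -0.2, 0.1]
opening: 0.0597
grasp_force: 0.0
```

Call:
move_arm --steps '[{"offset":[-0.73,-0.957,0.195],"twist":[0,0,0],"jaw":-0.36},{"offset":[-0.73,-0.957,0.195],"twist":[0,0,0],"jaw":-0.36},{"offset":[-0.73,-0.957,0.195],"twist":[0,0,0],"jaw":-0.36},{"offset":[-0.73,-0.957,0.195],"twist":[0,0,0],"jaw":-0.36},{"offset":[-0.73,-0.957,0.195],"twist":[0,0,0],"jaw":-0.36}]'

```text
t: 2.6
tcp_pos: [0.4658, 0.1364, 0.1346]
orientation: [[-0.995, 0.098, -0.0], [0.098, 0.995, -0.0], [0.0, -0.0, -1.0]]
contact_force: [0.9, 0.7, -0.7]
opening: 0.0598
grasp_force: 0.0
```

Call:
move_arm --steps '[{"offset":[-0.73,-0.957,0.195],"twist":[0,0,0],"jaw":-0.36},{"offset":[-0.73,-0.957,0.195],"twist":[0,0,0],"jaw":-0.36},{"offset":[-0.73,-0.957,0.195],"twist":[0,0,0],"jaw":-0.36},{"offset":[-0.73,-0.957,0.195],"twist":[0,0,0],"jaw":-0.36},{"offset":[-0.73,-0.957,0.195],"twist":[0,0,0],"jaw":-0.36}]'

```text
t: 3.22
tcp_pos: [0.5447, 0.0084, 0.1101]
orientation: [[-0.995, 0.099, -0.001], [0.099, 0.995, 0.0], [0.001, -0.0, -1.0]]
contact_force: [0.2, 0.3, -0.2]
opening: 0.0595
grasp_force: 0.0
```

Call:
move_arm --steps '[{"offset":[0,0,0],"twist":[0,0,0],"jaw":-0.36}]'

```text
t: 3.35
tcp_pos: [0.545, 0.008, 0.11]
orientation: [[-0.995, 0.101, -0.0], [0.101, 0.995, -0.0], [0.0, -0.0, -1.0]]
contact_force: [-0.5, -0.4, 0.4]
opening: 0.0598
grasp_force: 0.0
```

```bash
python3 - <<'E'
from h import *
import cv2
s=sense();im=camera("wrist");cv2.imwrite("pics/w1.png",im);print(s["tcp_pos"])
f=np.load("fit.npz");H=camera_params("wrist")["hand_eye"];K=camera_params("wrist")["intrinsics"]
for P in [(-.13,0,.077),(-.13,.018,.077),(-.13,-.018,.077),(-.15,.062,.085),(-.15,-.062,.085)]:
    p=W(f["F"],P)[0];c=np.asarray(s["orientation"]).T@(p-s["tcp_pos"]);c=H[:3,:3].T@(c-H[:3,3]);u=K@c;print(P,(u[:2]/u[2]).round(1))
E
```

```text
[0.54496543 0.00801606 0.1100194 ]
(-0.13, 0, 0.077) [324.3 236.1]
(-0.13, 0.018, 0.077) [355.6 236. ]
(-0.13, -0.018, 0.077) [293.  236.2]
(-0.15, 0.062, 0.085) [439.3 205.3]
(-0.15, -0.062, 0.085) [209.5 205.9]
```

View pics/w1.png

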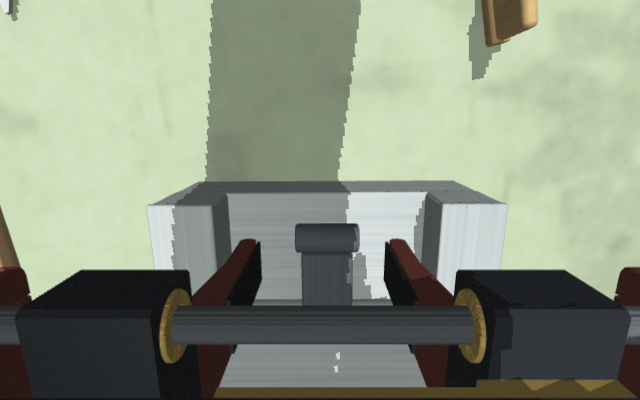

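The roller shows at (326,238) against a predicted (324,236), so the fit is good to about 1 mm. I'll descend and grip.

Call:
move_arm --steps '[{"offset":[0,0.07,0.5],"twist":[0,0,0],"jaw":-0.36},{"offset":[0,0,0.5],"twist":[0,0,0],"jaw":-0.36},{"offset":[0,0,0.5],"twist":[0,0,0],"jaw":-0.36},{"offset":[0,0,0.44],"twist":[0,0,0],"jaw":-0.36},{"offset":[0,0,0],"twist":[0,0,0],"jaw":1}]' --squeeze 25

```text
t: 4.03
tcp_pos: [0.5439, 0.0111, 0.0609]
orientation: [[-0.995, 0.098, -0.002], [0.098, 0.995, 0.0], [0.002, -0.0, -1.0]]
contact_force: [-0.1, 1.1, 0.4]
opening: 0.0528
grasp_force: 0.0
```

Call:
move_arm --steps '[{"offset":[0,0,0],"twist":[0,0,0],"jaw":1},{"offset":[0,0,0],"twist":[0,0,0],"jaw":1},{"offset":[0,0,0],"twist":[0,0,0],"jaw":1}]'

```text
t: 4.4
tcp_pos: [0.5449, 0.0107, 0.0624]
orientation: [[-0.995, 0.098, 0.001], [0.098, 0.995, -0.0], [-0.001, -0.0, -1.0]]
contact_force: [-0.4, -3.0, 0.6]
opening: 0.0359
grasp_force: 25.0
```

```bash
python3 - <<'E'
import numpy as np
# roller path feeder x,z, p=.45 ; offsets in tool units (x,z)
def r(t,p):
    a=np.array([-.045,.003]);R=lambda v,t:np.array([v[0]*np.cos(t)+v[1]*np.sin(t),-v[0]*np.sin(t)+v[1]*np.cos(t)])
    return R(np.array([-.085,-.011])+R(a,p),t)
L=[(0,0),(0,.15),(0,.3),(0,.45)]+[(t,.45) for t in np.arange(.1,1.81,.1)]
P=np.array([r(*l) for l in L])
for l,d in zip(L[1:],np.diff(P,axis=0)):print(np.round(l,2),[round(-d[0]/.025,2),0,round(-d[1]/.025,2)])
E
```

```text
[0.   0.15] [np.float64(-0.04), 0, np.float64(-0.27)]
[0.  0.3] [np.float64(-0.08), 0, np.float64(-0.26)]
[0.   0.45] [np.float64(-0.12), 0, np.float64(-0.24)]
[0.1  0.45] [np.float64(-0.07), 0, np.float64(-0.49)]
[0.2  0.45] [np.float64(-0.12), 0, np.float64(-0.48)]
[0.3  0.45] [np.float64(-0.17), 0, np.float64(-0.47)]
[0.4  0.45] [np.float64(-0.21), 0, np.float64(-0.45)]
[0.5  0.45] [np.float64(-0.26), 0, np.float64(-0.43)]
[0.6  0.45] [np.float64(-0.3), 0, np.float64(-0.4)]
[0.7  0.45] [np.float64(-0.34), 0, np.float64(-0.37)]
[0.8  0.45] [np.float64(-0.37), 0, np.float64(-0.33)]
[0.9  0.45] [np.float64(-0.4), 0, np.float64(-0.29)]
[1.   0.45] [np.float64(-0.43), 0, np.float64(-0.25)]
[1.1  0.45] [np.float64(-0.45), 0, np.float64(-0.21)]
[1.2  0.45] [np.float64(-0.47), 0, np.float64(-0.16)]
[1.3  0.45] [np.float64(-0.49), 0, np.float64(-0.11)]
[1.4  0.45] [np.float64(-0.49), 0, np.float64(-0.06)]
[1.5  0.45] [np.float64(-0.5), 0, np.float64(-0.02)]
[1.6  0.45] [np.float64(-0.5), 0, np.float64(0.03)]
[1.7  0.45] [np.float64(-0.49), 0, np.float64(0.08)]
[1.8  0.45] [np.float64(-0.48), 0, np.float64(0.13)]
```

Call:
move_arm --steps '[{"offset":[-0.04,0,-0.27],"twist":[0,0,0],"jaw":1},{"offset":[-0.08,0,-0.26],"twist":[0,0,0],"jaw":1},{"offset":[-0.12,0,-0.24],"twist":[0,0,0],"jaw":1},{"offset":[-0.07,0,-0.49],"twist":[0,0,0],"jaw":1},{"offset":[-0.12,0,-0.48],"twist":[0,0,0],"jaw":1}]'

```text
t: 5.03
tcp_pos: [0.5563, 0.0096, 0.1062]
orientation: [[-0.995, 0.098, 0.002], [0.098, 0.995, -0.0], [-0.002, -0.0, -1.0]]
contact_force: [3.4, -5.2, -5.0]
opening: 0.0358
grasp_force: 25.0
```

Call:
move_arm --steps '[{"offset":[-0.17,0,-0.47],"twist":[0,0,0],"jaw":1},{"offset":[-0.21,0,-0.45],"twist":[0,0,0],"jaw":1},{"offset":[-0.26,0,-0.43],"twist":[0,0,0],"jaw":1},{"offset":[-0.3,0,-0.4],"twist":[0,0,0],"jaw":1}]'

```text
t: 5.52
tcp_pos: [0.5788, 0.0075, 0.1496]
orientation: [[-0.995, 0.098, -0.001], [0.098, 0.995, -0.0], [0.001, -0.0, -1.0]]
contact_force: [0.4, -4.0, -6.4]
opening: 0.0358
grasp_force: 25.0
```

Call:
move_arm --steps '[{"offset":[-0.34,0,-0.37],"twist":[0,0,0],"jaw":1},{"offset":[-0.37,0,-0.33],"twist":[0,0,0],"jaw":1},{"offset":[-0.4,0,-0.29],"twist":[0,0,0],"jaw":1},{"offset":[-0.43,0,-0.25],"twist":[0,0,0],"jaw":1}]'

```text
t: 6.02
tcp_pos: [0.617, 0.0037, 0.1805]
orientation: [[-0.995, 0.098, -0.002], [0.098, 0.995, -0.0], [0.002, -0.0, -1.0]]
contact_force: [-0.9, -4.6, -6.0]
opening: 0.0358
grasp_force: 25.0
```

Call:
move_arm --steps '[{"offset":[-0.45,0,-0.21],"twist":[0,0,0],"jaw":1},{"offset":[-0.47,0,-0.16],"twist":[0,0,0],"jaw":1},{"offset":[-0.49,0,-0.11],"twist":[0,0,0],"jaw":1},{"offset":[-0.49,0,-0.06],"twist":[0,0,0],"jaw":1}]'

```text
t: 6.52
tcp_pos: [0.6644, -0.0009, 0.1941]
orientation: [[-0.995, 0.098, -0.002], [0.098, 0.995, -0.0], [0.002, -0.0, -1.0]]
contact_force: [-2.1, -4.6, -3.4]
opening: 0.0357
grasp_force: 25.0
```

Call:
move_arm --steps '[{"offset":[-0.5,0,-0.02],"twist":[0,0,0],"jaw":1},{"offset":[-0.5,0,0.03],"twist":[0,0,0],"jaw":1},{"offset":[-0.49,0,0.08],"twist":[0,0,0],"jaw":1},{"offset":[-0.48,0,0.13],"twist":[0,0,0],"jaw":1},{"offset":[0,0,0],"twist":[0,0,0],"jaw":1}]'

```text
t: 7.15
tcp_pos: [0.7154, -0.0059, 0.1887]
orientation: [[-0.995, 0.099, 0.003], [0.099, 0.995, -0.0], [-0.003, 0.0, -1.0]]
contact_force: [2.5, -4.8, 3.1]
opening: 0.0354
grasp_force: 25.0
```

Call:
move_arm --steps '[{"offset":[0,0,0],"twist":[0,0,0],"jaw":1},{"offset":[0,0,0],"twist":[0,0,0],"jaw":1}]'

```text
t: 7.4
tcp_pos: [0.7145, -0.0058, 0.1895]
orientation: [[-0.995, 0.098, 0.003], [0.098, 0.995, -0.0], [-0.003, 0.0, -1.0]]
contact_force: [1.7, -4.9, 2.1]
opening: 0.0356
grasp_force: 25.0
```

```bash
python3 - <<'E'
from h import *
import cv2
a=cv2.resize(camera("scene")[100:270,230:430],None,fx=3.5,fy=3.5,interpolation=cv2.INTER_CUBIC);cv2.imwrite("pics/s1.png",a)
s=sense();print(s["tcp_pos"],s["contact_force"])
F=np.load("fit.npz")["F"];d=np.asarray(s["tcp_pos"])-[F[0],F[1],.085-.019];c,q=np.cos(F[2]),np.sin(F[2])
x=c*d[0]+q*d[1];z=d[2];r=np.hypot(x,z);print(r,"lid~",np.arctan2(z,-x)-np.arctan2(.0113,.1242))
E
```

```text
[ 0.71449824 -0.00578517  0.18953054] [ 0.87415253 -4.97419231  3.40903644]
0.13019365431680927 lid~ 1.8013769726085622
```

View pics/s1.png

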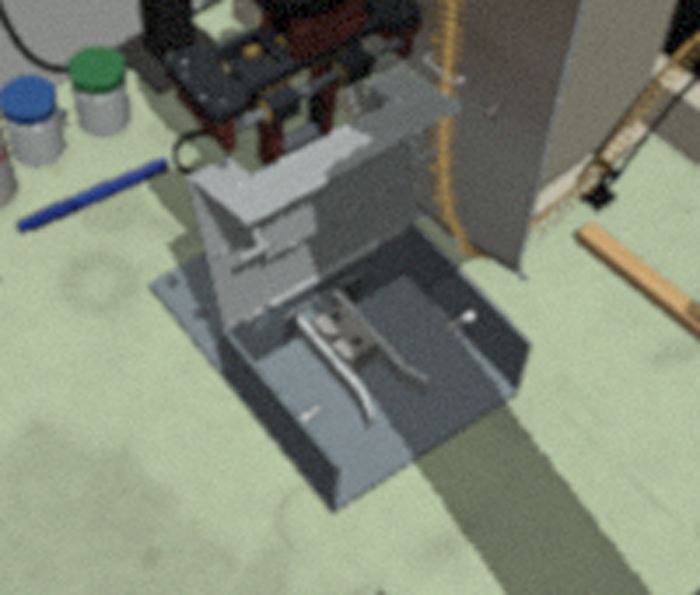

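The lid stands open past upright (about 1.78 rad), the bay is open and the die is between the rails. I'll release the roller, rise, and go to the stick.

Call:
move_arm --steps '[{"offset":[0,0,0],"twist":[0,0,0],"jaw":-0.3},{"offset":[0,0,0],"twist":[0,0,0],"jaw":-0.3},{"offset":[0,0,-0.5],"twist":[0,0,0],"jaw":-0.3},{"offset":[0,0,-0.8],"twist":[0,0,0],"jaw":-0.3},{"offset":[0,0,-1],"twist":[0,0,0],"jaw":-0.3}]' --squeeze 30

```text
t: 8.07
tcp_pos: [0.7135, -0.0055, 0.2476]
orientation: [[-0.995, 0.098, 0.0], [0.098, 0.995, 0.0], [-0.0, 0.0, -1.0]]
contact_force: [1.3, 0.6, 1.3]
opening: 0.0573
grasp_force: 0.0
```

Call:
move_arm --steps '[{"offset":[0,0,-1],"twist":[0,0,0],"jaw":-0.3},{"offset":[0,0,-1],"twist":[0,0,0],"jaw":-0.3},{"offset":[0,0,-1],"twist":[0,0,0],"jaw":-0.3},{"offset":[0,0,0],"twist":[0,0,-0.0466],"jaw":-0.15}]'

```text
t: 8.57
tcp_pos: [0.7148, -0.0056, 0.3258]
orientation: [[-1.0, -0.001, 0.007], [-0.001, 1.0, 0.0], [-0.007, 0.0, -1.0]]
contact_force: [0.0, -0.0, -0.5]
opening: 0.0515
grasp_force: 0.0
```

Call:
move_arm --steps '[{"offset":[0.95,-0.82,0],"twist":[0,0,0],"jaw":-0.15},{"offset":[0.95,-0.82,0],"twist":[0,0,0],"jaw":-0.15},{"offset":[0.95,-0.82,0],"twist":[0,0,0],"jaw":-0.15},{"offset":[0.95,-0.82,0],"twist":[0,0,0],"jaw":-0.15}]'

```text
t: 9.07
tcp_pos: [0.6178, -0.0881, 0.3227]
orientation: [[-1.0, 0.001, 0.002], [0.001, 1.0, -0.0], [-0.002, -0.0, -1.0]]
contact_force: [0.1, -0.5, -0.9]
opening: 0.0507
grasp_force: 0.0
```

Call:
move_arm --steps '[{"offset":[0.95,-0.82,0],"twist":[0,0,0],"jaw":-0.15},{"offset":[0.95,-0.82,0],"twist":[0,0,0],"jaw":-0.15},{"offset":[0.95,-0.82,0],"twist":[0,0,0],"jaw":-0.15},{"offset":[0.95,-0.82,0],"twist":[0,0,0],"jaw":-0.15}]'

```text
t: 9.57
tcp_pos: [0.5227, -0.1701, 0.3226]
orientation: [[-1.0, 0.001, 0.002], [0.001, 1.0, -0.001], [-0.002, -0.001, -1.0]]
contact_force: [-0.3, 0.0, 0.0]
opening: 0.0505
grasp_force: 0.0
```

Call:
move_arm --steps '[{"offset":[0.95,-0.82,0],"twist":[0,0,0],"jaw":-0.15},{"offset":[0.95,-0.82,0],"twist":[0,0,0],"jaw":-0.15},{"offset":[0.95,-0.82,0],"twist":[0,0,0],"jaw":-0.15},{"offset":[0.95,-0.82,0],"twist":[0,0,0],"jaw":-0.15},{"offset":[0,0,0.8],"twist":[0,0,0],"jaw":-0.15}]'

```text
t: 10.2
tcp_pos: [0.4281, -0.2531, 0.3037]
orientation: [[-1.0, 0.003, 0.005], [0.003, 1.0, -0.003], [-0.005, -0.003, -1.0]]
contact_force: [0.7, -0.6, 0.4]
opening: 0.0501
grasp_force: 0.0
```

Call:
move_arm --steps '[{"offset":[0,0,0.9],"twist":[0,0,0],"jaw":-0.15},{"offset":[0,0,0.9],"twist":[0,0,0],"jaw":-0.15},{"offset":[0,0,0.9],"twist":[0,0,0],"jaw":-0.15},{"offset":[0,0,0.9],"twist":[0,0,0],"jaw":-0.15},{"offset":[0,0,0.9],"twist":[0,0,0],"jaw":-0.15}]'

```text
t: 10.82
tcp_pos: [0.4289, -0.2518, 0.1893]
orientation: [[-1.0, 0.001, 0.002], [0.001, 1.0, -0.001], [-0.002, -0.001, -1.0]]
contact_force: [0.1, -0.6, -0.1]
opening: 0.0504
grasp_force: 0.0
```

```bash
python3 - <<'E'
from h import *
import cv2
s=sense();im=camera("wrist");t=camera("top");print(s["tcp_pos"])
cv2.imwrite("pics/w2.png",np.hstack([im[:, 120:520],cv2.resize(t[100:300,280:480],(400,400))]))
f=np.load("fit.npz");H=camera_params("wrist")["hand_eye"];K=camera_params("wrist")["intrinsics"]
for P in [(.026,.007,.072),(.026,-.007,.072),(-.026,.007,.072),(-.026,-.007,.072)]:
    p=W(f["K"],P)[0];c=np.asarray(s["orientation"]).T@(p-s["tcp_pos"]);c=H[:3,:3].T@(c-H[:3,3]);u=K@c;print(P,(u[:2]/u[2]-[120,0]).round(1))
E
```

```text
[ 0.42894904 -0.25178485  0.18925064]
(0.026, 0.007, 0.072) [210.4 234.4]
(0.026, -0.007, 0.072) [193.4 234.4]
(-0.026, 0.007, 0.072) [210.8 171.5]
(-0.026, -0.007, 0.072) [193.  171.5]
```

View pics/w2.png

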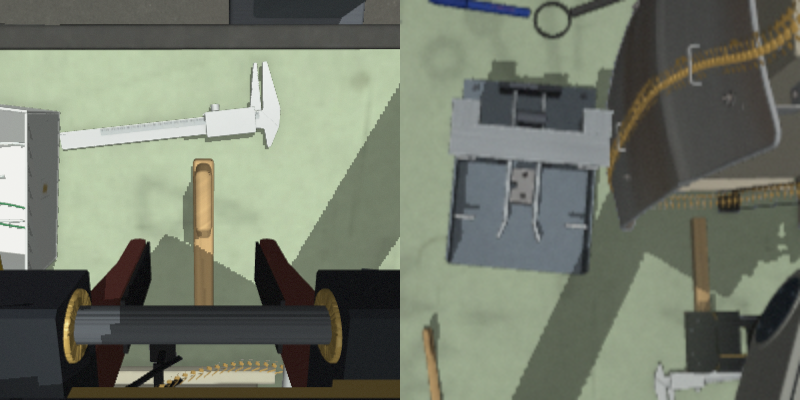

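The lid stays open. The stick grip in the wrist view (203,201) matches the prediction. I'll descend, grasp slightly behind the grip point, and lift.

Call:
move_arm --steps '[{"offset":[0.4,0.04,0.87],"twist":[0,0,0],"jaw":-0.15},{"offset":[0,0,0.87],"twist":[0,0,0],"jaw":-0.15},{"offset":[0,0,0.87],"twist":[0,0,0],"jaw":-0.15},{"offset":[0,0,0.87],"twist":[0,0,0],"jaw":-0.15}]'

```text
t: 11.42
tcp_pos: [0.4195, -0.2512, 0.1026]
orientation: [[-1.0, 0.001, 0.003], [0.001, 1.0, -0.002], [-0.003, -0.002, -1.0]]
contact_force: [-0.7, 0.1, -0.3]
opening: 0.0506
grasp_force: 0.0
```

Call:
move_arm --steps '[{"offset":[0,0,0.87],"twist":[0,0,0],"jaw":-0.15},{"offset":[0,0,0.87],"twist":[0,0,0],"jaw":-0.15},{"offset":[0,0,0.87],"twist":[0,0,0],"jaw":-0.15},{"offset":[0,0,0],"twist":[0,0,0],"jaw":1},{"offset":[0,0,0],"twist":[0,0,0],"jaw":1}]'

```text
t: 12.05
tcp_pos: [0.4191, -0.251, 0.0374]
orientation: [[-1.0, 0.001, 0.002], [0.001, 1.0, -0.001], [-0.002, -0.001, -1.0]]
contact_force: [-0.6, -0.5, 0.0]
opening: 0.0337
grasp_force: 0.0
```

Call:
move_arm --steps '[{"offset":[0,0,0],"twist":[0,0,0],"jaw":1},{"offset":[0,0,0],"twist":[0,0,0],"jaw":1}]'

```text
t: 12.3
tcp_pos: [0.4186, -0.2507, 0.0369]
orientation: [[-1.0, 0.001, 0.001], [0.001, 1.0, -0.001], [-0.001, -0.001, -1.0]]
contact_force: [-0.5, -1.6, -0.7]
opening: 0.0138
grasp_force: 1.5
```

Call:
move_arm --steps '[{"offset":[0,0,0],"twist":[0,0,0],"jaw":1},{"offset":[0,0,-0.8],"twist":[0,0,0],"jaw":1},{"offset":[0,0,-1],"twist":[0,0,0],"jaw":1},{"offset":[0,0,-1],"twist":[0,0,0],"jaw":1},{"offset":[0,0,-1],"twist":[0,0,0],"jaw":1}]'

```text
t: 12.92
tcp_pos: [0.4178, -0.2501, 0.1318]
orientation: [[-1.0, 0.001, -0.001], [0.001, 1.0, 0.0], [0.001, 0.0, -1.0]]
contact_force: [0.1, -0.7, -0.7]
opening: 0.0136
grasp_force: 30.0
```

Call:
move_arm --steps '[{"offset":[0,0,-1],"twist":[0,0,0],"jaw":1},{"offset":[0,0.91,0],"twist":[0,0,0],"jaw":1},{"offset":[0,0.91,0],"twist":[0,0,0],"jaw":1},{"offset":[0,0.91,0],"twist":[0,0,0],"jaw":1},{"offset":[0,0.91,0],"twist":[0,0,0],"jaw":1}]'

```text
t: 13.55
tcp_pos: [0.4178, -0.1585, 0.156]
orientation: [[-1.0, 0.001, -0.0], [0.001, 1.0, 0.0], [0.0, 0.0, -1.0]]
contact_force: [-0.8, -0.0, -0.5]
opening: 0.0141
grasp_force: 30.0
```

Call:
move_arm --steps '[{"offset":[0,0.91,0],"twist":[0,0,0],"jaw":1},{"offset":[0,0.91,0],"twist":[0,0,0],"jaw":1},{"offset":[0,0.91,0],"twist":[0,0,0],"jaw":1},{"offset":[0,0.91,0],"twist":[0,0,0],"jaw":1},{"offset":[0,0.91,0],"twist":[0,0,0],"jaw":1}]'

```text
t: 14.18
tcp_pos: [0.4179, -0.0448, 0.156]
orientation: [[-1.0, 0.001, -0.0], [0.001, 1.0, 0.0], [0.0, 0.0, -1.0]]
contact_force: [0.3, 0.3, -1.0]
opening: 0.0137
grasp_force: 30.0
```

Call:
move_arm --steps '[{"offset":[0,0.91,0],"twist":[0,0,0],"jaw":1},{"offset":[0,0.91,0],"twist":[0,0,0],"jaw":1},{"offset":[0,0.88,0],"twist":[0,0,0],"jaw":1},{"offset":[0,0,0],"twist":[0,0,0.0466],"jaw":1},{"offset":[0,0,0],"twist":[0,0,0],"jaw":1}]'

```text
t: 14.8
tcp_pos: [0.4181, 0.0221, 0.156]
orientation: [[-0.995, 0.097, -0.0], [0.097, 0.995, -0.0], [0.0, -0.0, -1.0]]
contact_force: [-0.7, 0.3, -0.3]
opening: 0.0141
grasp_force: 30.0
```

```bash
python3 - <<'E'
from h import *
import cv2
s=sense();t=camera("top");c=camera("scene");print(s["tcp_pos"],s["orientation"])
cv2.imwrite("pics/w3.png",np.hstack([cv2.resize(t[140:260,290:390],(400,480),interpolation=2),cv2.resize(c[130:250,290:390],(400,480),interpolation=2)]))
f=np.load("fit.npz")["F"];R=np.asarray(s["orientation"]);yaw=np.arctan2(R[0,1],R[1,1]);d=np.asarray(s["tcp_pos"])[:2]-f[:2];C,S=np.cos(f[2]),np.sin(f[2]);print("feeder xy",C*d[0]+S*d[1],-S*d[0]+C*d[1],"yaw",np.degrees(-yaw))
z=s["tcp_pos"][2]-.0369;k=(*s["tcp_pos"][:2],-yaw);P=W(k,[(.1755,.01,z+.018),(.1755,-.01,z+.018)]);print((proj("top",P)-[290,140])*4,(proj("scene",P)-[290,130])*4)
E
```

```text
[0.41807521 0.02213084 0.15601738] [[-9.95281626e-01  9.70273237e-02 -4.28546747e-04]
 [ 9.70273417e-02  9.95281716e-01 -2.12915786e-05]
 [ 4.24458877e-04 -6.27718686e-05 -9.99999908e-01]]
feeder xy -0.25661441721614253 0.0004048024597555003 yaw -5.568016073044446
[[187.37145164 261.0689396 ]
 [218.12131119 263.68736031]] [[190.67173749 230.66453991]
 [214.55241189 216.48513537]]
```

View pics/w3.png

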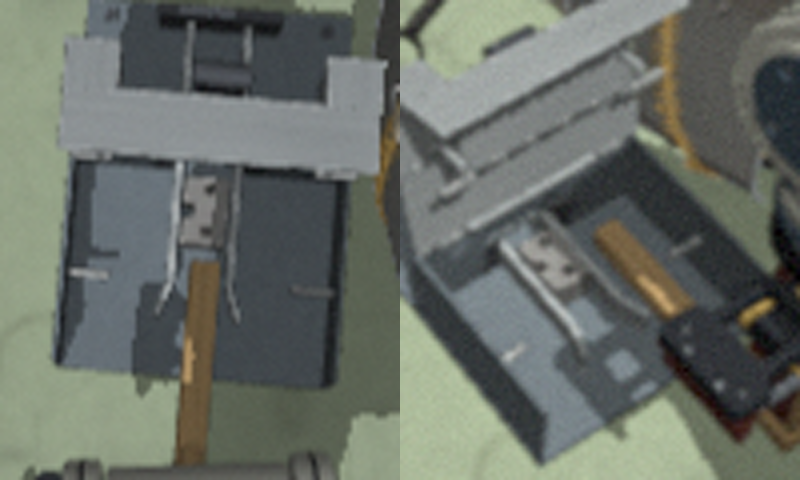

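The stick is over the guide, aligned with the rails, and its tip at (204,261) is short of the die at (202,212). I'll lower it and push.

Call:
move_arm --steps '[{"offset":[0,0,0.87],"twist":[0,0,0],"jaw":1},{"offset":[0,0,0.87],"twist":[0,0,0],"jaw":1},{"offset":[0,0,0.87],"twist":[0,0,0],"jaw":1},{"offset":[0,0,0.87],"twist":[0,0,0],"jaw":1},{"offset":[0,0,0.82],"twist":[0,0,0],"jaw":1}]'

```text
t: 15.52
tcp_pos: [0.4185, 0.0215, 0.0479]
orientation: [[-0.995, 0.098, 0.0], [0.098, 0.995, -0.0], [-0.0, 0.0, -1.0]]
contact_force: [-0.1, -0.4, -1.7]
opening: 0.0137
grasp_force: 30.0
```

Call:
move_arm --steps '[{"offset":[-0.2,0,0],"twist":[0,0,0],"jaw":1},{"offset":[-0.2,0,0],"twist":[0,0,0],"jaw":1},{"offset":[-0.2,0,0],"twist":[0,0,0],"jaw":1},{"offset":[-0.2,0,0],"twist":[0,0,0],"jaw":1},{"offset":[-0.2,0,0],"twist":[0,0,0],"jaw":1}]'

```text
t: 16.15
tcp_pos: [0.4433, 0.0194, 0.0488]
orientation: [[-0.995, 0.099, -0.001], [0.099, 0.995, 0.0], [0.001, -0.0, -1.0]]
contact_force: [-5.7, -0.2, 0.8]
opening: 0.0137
grasp_force: 30.0
```

Call:
move_arm --steps '[{"offset":[-0.2,0,0],"twist":[0,0,0],"jaw":1},{"offset":[-0.2,0,0],"twist":[0,0,0],"jaw":1},{"offset":[-0.2,0,0],"twist":[0,0,0],"jaw":1},{"offset":[-0.2,0,0],"twist":[0,0,0],"jaw":1},{"offset":[-0.2,0,0],"twist":[0,0,0],"jaw":1}]'

```text
t: 16.77
tcp_pos: [0.4685, 0.0169, 0.0485]
orientation: [[-0.995, 0.098, -0.0], [0.098, 0.995, -0.0], [0.0, -0.0, -1.0]]
contact_force: [-2.9, 0.4, -1.1]
opening: 0.0137
grasp_force: 30.0
```

Call:
move_arm --steps '[{"offset":[-0.2,0,0],"twist":[0,0,0],"jaw":1},{"offset":[-0.2,0,0],"twist":[0,0,0],"jaw":1},{"offset":[-0.2,0,0],"twist":[0,0,0],"jaw":1},{"offset":[-0.2,0,0],"twist":[0,0,0],"jaw":1},{"offset":[-0.2,0,0],"twist":[0,0,0],"jaw":1}]'

```text
t: 17.4
tcp_pos: [0.4933, 0.0145, 0.0485]
orientation: [[-0.995, 0.098, -0.0], [0.098, 0.995, -0.0], [0.0, -0.0, -1.0]]
contact_force: [-2.5, -0.1, -0.9]
opening: 0.014
grasp_force: 30.0
```

Call:
move_arm --steps '[{"offset":[-0.2,0,0],"twist":[0,0,0],"jaw":1},{"offset":[-0.2,0,0],"twist":[0,0,0],"jaw":1},{"offset":[-0.2,0,0],"twist":[0,0,0],"jaw":1},{"offset":[-0.2,0,0],"twist":[0,0,0],"jaw":1},{"offset":[-0.2,0,0],"twist":[0,0,0],"jaw":1}]'

```text
t: 18.02
tcp_pos: [0.5182, 0.012, 0.0486]
orientation: [[-0.995, 0.098, 0.0], [0.098, 0.995, -0.0], [-0.0, -0.0, -1.0]]
contact_force: [-2.0, -0.2, 0.0]
opening: 0.0138
grasp_force: 30.0
```

Call:
move_arm --steps '[{"offset":[-0.2,0,0],"twist":[0,0,0],"jaw":1},{"offset":[-0.2,0,0],"twist":[0,0,0],"jaw":1},{"offset":[-0.2,0,0],"twist":[0,0,0],"jaw":1},{"offset":[-0.2,0,0],"twist":[0,0,0],"jaw":1}]'

```text
t: 18.52
tcp_pos: [0.5381, 0.0101, 0.0486]
orientation: [[-0.995, 0.098, -0.0], [0.098, 0.995, -0.0], [-0.0, -0.0, -1.0]]
contact_force: [-2.9, -0.3, -0.5]
opening: 0.0141
grasp_force: 30.0
```

Call:
move_arm --steps '[{"offset":[-0.14,0,0],"twist":[0,0,0],"jaw":1},{"offset":[-0.14,0,0],"twist":[0,0,0],"jaw":1},{"offset":[-0.14,0,0],"twist":[0,0,0],"jaw":1},{"offset":[-0.1,0,0],"twist":[0,0,0],"jaw":1}]'

```text
t: 19.02
tcp_pos: [0.551, 0.0088, 0.0485]
orientation: [[-0.995, 0.098, 0.0], [0.098, 0.995, -0.0], [-0.0, -0.0, -1.0]]
contact_force: [-1.8, 1.1, -0.9]
opening: 0.0139
grasp_force: 30.0
```

Call:
move_arm --steps '[{"offset":[-0.08,0,0],"twist":[0,0,0],"jaw":1},{"offset":[-0.06,0,0],"twist":[0,0,0],"jaw":1}]'

```text
t: 19.27
tcp_pos: [0.5543, 0.0084, 0.0485]
orientation: [[-0.995, 0.098, -0.0], [0.098, 0.995, -0.0], [0.0, -0.0, -1.0]]
contact_force: [-2.8, -0.3, -0.4]
opening: 0.0139
grasp_force: 30.0
```

Call:
move_arm --steps '[{"offset":[-0.06,0,0],"twist":[0,0,0],"jaw":1}]'

```text
t: 19.4
tcp_pos: [0.5548, 0.0083, 0.0484]
orientation: [[-0.995, 0.099, -0.002], [0.099, 0.995, 0.0], [0.002, -0.0, -1.0]]
contact_force: [-9.3, 0.9, 4.1]
opening: 0.0135
grasp_force: 30.0
```

Call:
move_arm --steps '[{"offset":[-0.05,0,0],"twist":[0,0,0],"jaw":1},{"offset":[0,0,0],"twist":[0,0,0],"jaw":1},{"offset":[0,0,0],"twist":[0,0,0],"jaw":1}]'

```text
t: 19.77
tcp_pos: [0.5548, 0.0083, 0.0483]
orientation: [[-0.995, 0.098, -0.004], [0.098, 0.995, 0.0], [0.004, -0.0, -1.0]]
contact_force: [-9.0, 1.8, 3.0]
opening: 0.0138
grasp_force: 30.0
```

```bash
python3 - <<'E'
from h import *
import cv2
s=sense();t=camera("top");print(s["tcp_pos"],s["contact_force"])
cv2.imwrite("pics/t4.png",cv2.resize(t[130:230,290:390],(600,600),interpolation=2))
f=np.load("fit.npz")["F"];P=W(f,[(.057,0,.041),(.105,0,.041),(.105,0,.046)]);print((proj("top",P)-[290,130])*6)
E
```

```text
[0.55480824 0.00830511 0.04826673] [-9.04205489  1.76322096  2.99713053]
[[322.46140504 191.53737915]
 [330.6133392   93.74808919]
 [331.07775901  91.034885  ]]
```

View pics/t4.png

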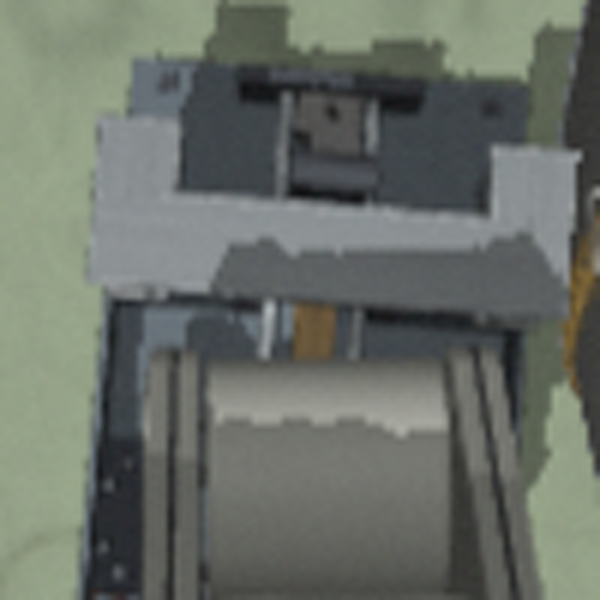

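The die is against the end plate at (333,97), and the force rose to 9 N at the expected depth. I'll draw the stick out and carry it back to its old place.

Call:
move_arm --steps '[{"offset":[0.4,0,0],"twist":[0,0,0],"jaw":1},{"offset":[0.7,0,0],"twist":[0,0,0],"jaw":1},{"offset":[0.8,0,0],"twist":[0,0,0],"jaw":1},{"offset":[0.8,0,0],"twist":[0,0,0],"jaw":1},{"offset":[0.8,0,0],"twist":[0,0,0],"jaw":1}]'

```text
t: 20.45
tcp_pos: [0.47, 0.0169, 0.0489]
orientation: [[-0.995, 0.098, 0.002], [0.098, 0.995, -0.0], [-0.002, 0.0, -1.0]]
contact_force: [0.5, 1.3, -1.2]
opening: 0.0139
grasp_force: 30.0
```

Call:
move_arm --steps '[{"offset":[0.8,0,0],"twist":[0,0,0],"jaw":1},{"offset":[0.8,0,0],"twist":[0,0,0],"jaw":1},{"offset":[0.5,0,0],"twist":[0,0,0],"jaw":1},{"offset":[0,0,-0.8],"twist":[0,0,0],"jaw":1},{"offset":[0,0,-0.9],"twist":[0,0,0],"jaw":1}]'

```text
t: 21.08
tcp_pos: [0.4178, 0.022, 0.0915]
orientation: [[-0.995, 0.098, 0.001], [0.098, 0.995, -0.0], [-0.001, 0.0, -1.0]]
contact_force: [0.2, 0.5, -1.6]
opening: 0.0143
grasp_force: 30.0
```

Call:
move_arm --steps '[{"offset":[0,0,-0.9],"twist":[0,0,0],"jaw":1},{"offset":[0,0,-0.9],"twist":[0,0,0],"jaw":1},{"offset":[0,0,-0.9],"twist":[0,0,0],"jaw":1},{"offset":[0,0,0],"twist":[0,0,-0.0466],"jaw":1},{"offset":[0,0,0],"twist":[0,0,0],"jaw":1}]'

```text
t: 21.7
tcp_pos: [0.4182, 0.022, 0.159]
orientation: [[-1.0, 0.002, 0.002], [0.002, 1.0, 0.0], [-0.002, 0.0, -1.0]]
contact_force: [0.2, -0.5, -2.4]
opening: 0.0139
grasp_force: 30.0
```

Call:
move_arm --steps '[{"offset":[0,-0.91,0],"twist":[0,0,0],"jaw":1},{"offset":[0,-0.91,0],"twist":[0,0,0],"jaw":1},{"offset":[0,-0.91,0],"twist":[0,0,0],"jaw":1},{"offset":[0,-0.91,0],"twist":[0,0,0],"jaw":1},{"offset":[0,-0.91,0],"twist":[0,0,0],"jaw":1}]'

```text
t: 22.32
tcp_pos: [0.4175, -0.0925, 0.1583]
orientation: [[-1.0, 0.003, -0.0], [0.003, 1.0, -0.0], [0.0, -0.0, -1.0]]
contact_force: [-0.0, -0.8, -1.6]
opening: 0.0139
grasp_force: 30.0
```

Call:
move_arm --steps '[{"offset":[0,-0.91,0],"twist":[0,0,0],"jaw":1},{"offset":[0,-0.91,0],"twist":[0,0,0],"jaw":1},{"offset":[0,-0.91,0],"twist":[0,0,0],"jaw":1},{"offset":[0,-0.91,0],"twist":[0,0,0],"jaw":1},{"offset":[0,-0.91,0],"twist":[0,0,0],"jaw":1}]'

```text
t: 22.95
tcp_pos: [0.4173, -0.2063, 0.1582]
orientation: [[-1.0, 0.003, -0.0], [0.003, 1.0, 0.0], [0.0, 0.0, -1.0]]
contact_force: [-0.2, 0.7, -1.1]
opening: 0.0139
grasp_force: 30.0
```

Call:
move_arm --steps '[{"offset":[0,-0.91,0],"twist":[0,0,0],"jaw":1},{"offset":[0,-0.91,0],"twist":[0,0,0],"jaw":1},{"offset":[0,0,0.9],"twist":[0,0,0],"jaw":1},{"offset":[0,0,0.9],"twist":[0,0,0],"jaw":1},{"offset":[0,0,0.9],"twist":[0,0,0],"jaw":1}]'

```text
t: 23.58
tcp_pos: [0.4173, -0.2512, 0.09]
orientation: [[-1.0, 0.004, 0.0], [0.004, 1.0, -0.0], [-0.0, -0.0, -1.0]]
contact_force: [-1.0, -0.2, -0.6]
opening: 0.0142
grasp_force: 30.0
```

Call:
move_arm --steps '[{"offset":[0,0,0.9],"twist":[0,0,0],"jaw":1},{"offset":[0,0,0.7],"twist":[0,0,0],"jaw":1},{"offset":[0,0,0.3],"twist":[0,0,0],"jaw":1},{"offset":[0,0,0],"twist":[0,0,0],"jaw":1}]'

```text
t: 24.08
tcp_pos: [0.4172, -0.2509, 0.0431]
orientation: [[-1.0, 0.002, -0.001], [0.002, 1.0, 0.001], [0.001, 0.0, -1.0]]
contact_force: [0.0, 0.8, -0.9]
opening: 0.014
grasp_force: 30.0
```

Call:
move_arm --steps '[{"offset":[0,0,0.12],"twist":[0,0,0],"jaw":1},{"offset":[0,0,0.12],"twist":[0,0,0],"jaw":1},{"offset":[0,0,0],"twist":[0,0,0],"jaw":1}]'

```text
t: 24.45
tcp_pos: [0.4174, -0.2511, 0.0377]
orientation: [[-1.0, 0.001, 0.0], [0.001, 1.0, -0.0], [-0.0, -0.0, -1.0]]
contact_force: [0.7, 0.1, -1.1]
opening: 0.0135
grasp_force: 30.0
```

Call:
move_arm --steps '[{"offset":[0,0,0],"twist":[0,0,0],"jaw":-0.15},{"offset":[0,0,0],"twist":[0,0,0],"jaw":-0.15},{"offset":[0,0,0],"twist":[0,0,0],"jaw":-0.15},{"offset":[0,0,-0.6],"twist":[0,0,0],"jaw":-0.15},{"offset":[0,0,-1],"twist":[0,0,0],"jaw":-0.15}]'

```text
t: 25.08
tcp_pos: [0.4169, -0.2508, 0.0782]
orientation: [[-1.0, 0.001, -0.001], [0.001, 1.0, 0.001], [0.001, 0.001, -1.0]]
contact_force: [1.0, 0.9, -1.0]
opening: 0.0502
grasp_force: 0.0
```

Call:
move_arm --steps '[{"offset":[0,0,-1],"twist":[0,0,0],"jaw":-0.15},{"offset":[0,0,-1],"twist":[0,0,0],"jaw":-0.15},{"offset":[0,0,-1],"twist":[0,0,0],"jaw":-0.15},{"offset":[0,0,-1],"twist":[0,0,0],"jaw":-0.15},{"offset":[0,0,0],"twist":[0,0,0],"jaw":-0.15}]'

```text
t: 25.7
tcp_pos: [0.4185, -0.2518, 0.18]
orientation: [[-1.0, 0.001, 0.004], [0.001, 1.0, -0.003], [-0.004, -0.003, -1.0]]
contact_force: [0.9, -0.7, 0.5]
opening: 0.0507
grasp_force: 0.0
```

```bash
python3 - <<'E'
from h import *
import cv2
w=camera("wrist");t=camera("top")
cv2.imwrite("pics/f.png",np.hstack([w[:,120:520],cv2.resize(t[100:300,280:480],(400,400),interpolation=2)]))
E
```

```text
(no output)
```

View pics/f.png

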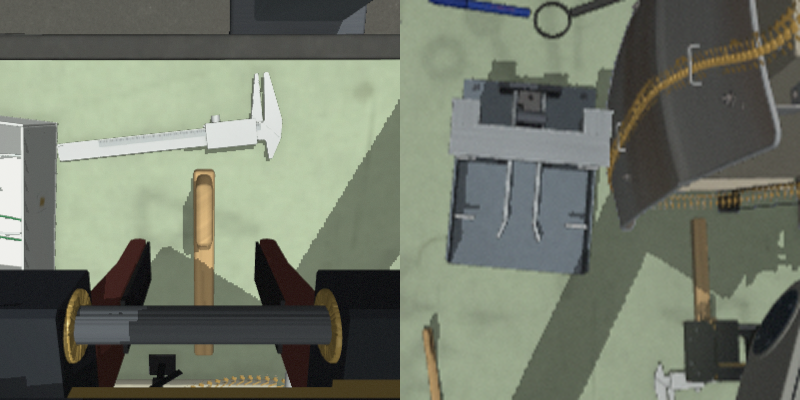

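The stick stands on the bench at (203,210), outside the feeder. The lid is open, and the die is at the end plate at (531,100). I'm handing in the job.

```bash
python3 -c "
from plant import *
print(job_done())"
```

```text
the job is handed in; nothing more can be done
None
```

The job is handed in, with no verdict shown: the final pictures show the lid open past upright, the die home against the end plate, and the stick released on the bench outside the feeder; the gripper never went near the screwdriver or the micrometer.

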